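Clip a praline mould into the sloped filling stand

ROBOT

A 6-joint arm with a two-finger parallel gripper is mounted at the origin on the work surface. World frame = base frame: x ahead of the robot, y to its left, z up, the work surface at z = 0. Lengths are in m, angles in rad, forces in N, time in s.
With the tool pointing down it reaches from about 0.275 to 0.725 m from the base axis. Payload 15.9 kg.
Tool frame: the origin (TCP) lies midway between the tips of the shut fingers; the grasp point (between the pads) lies env.hold_point_z behind it (env.hold_point_z is the distance from the TCP to the grasp point, in m); z points along the fingers, y is the line along which they close (so a half turn about z gives the same grasp; the last joint's range is limited). The gripper opens to 85 mm and grips with 20 to 120 N. Pads are 22 mm wide; open, the fingers measure 114 mm over their backs; the gripper's body (76 mm by 85 mm) begins 54 mm behind the grasp point. The pads swing forward as they close: fully open they stand 13 mm farther back than shut.
Start: joints at [1.289, 0.213, -0.034, 1.323, 0, 1.571], TCP at [0.139, 0.48, 0.231] pointing down, gripper open.
Joint ranges: [-2.98, 2.98], [-0.74, 1.72], [-1.14, 1.35], [-2.1, 2.04], [-1.57, 1.44], [-3.14, 3.14]. Speed limits (rad/s): [1.89, 1.89, 2.39, 2.57, 3.14, 3.14].

INTERFACE

Orientations are given as a 3x3 rotation matrix whose columns are the frame's x, y, z axes.
In Python, from cell import env gives the robot as it stands.
- The arm moves only by the shell command python3 -m inch 'ROWS' [FORCE]. ROWS is JSON, a list of rows, each an object of numbers: "ax", "ay", "az": the turn, a rotation vector about the tool's x, y, z in rad; "tx", "ty", "tz": the shift along the tool's x, y, z in mm; "claw": the opening, from -1 (shut) to 1 (fully open). A call has 1 to 8 rows; each row shifts and turns the commanded pose from where the row before left it, along the tool's axes as they then stand; what a row does not reach is not made up. A row lasts 1/12 s, in which the tool goes at most 41.7 mm and 7.16 degrees, less where a joint would pass 70% of its speed; a pose out of reach is approached as far as the arm can. A call is refused whole if a number of a shift passes 41.7 or a number of a turn 0.125, either way. A call with a gripper value outside its range is refused whole. The fingers move at their own pace and stop on an object; FORCE is the grip in N (left out, the last holds). Time passes only in rows, so rows that do not move let the fingers close. It gives the time, the measured TCP pose, the force, the opening and the grip force at its end, in the units of the state.
- env.state(): the state, without advancing time (a new reading comes with each control period).
- env.capture(name): name is "side" or "top" or "wrist"; returns (picture, depth): 420x560x3 uint8, red, green, blue; 420x560 float32, m along the optical axis (not along the pixel's ray), 0 where there is no reading.
- env.camera_model(name): a dict with "fx", "fy", "cx", "cy" (pixels), "R" (3x3) and "t" (3): a world point X has camera coordinates R X + t; the wrist camera has in their place "T_tool_cam" (4x4, takes a point from camera to tool coordinates, whose origin is the TCP and whose axes are the flange's). Camera axes: x right, y down, z forward; pixel columns grow to the right and rows downward; lengths in m; the calibration is good to about 2 mm. The wrist camera is an equidistant fisheye: a pixel r from the principal point sees the ray r / f radians off the axis. A picture is of the moment at which its call begins: read the wrist's pose just before it. camera_model takes no time and is no camera call.
- env.finish_job(): hands the job in; it is judged then, once.
Trained networks look in the newest picture that a camera, given by its name, has taken for a name from the list of things; names that differ only in an ending like _2 or _b are one class to them, and where a whole thing is asked for, a point or a joint stands for the part that bears it (a point fixed in the world has none). Each returns a list of dicts, best first, with "p" (0 to 1); they miss things now and then, are a little off and sometimes report something else, mostly with a low value. They report only what shows in the picture. A call takes as long as a camera call. They do not tell look-alikes from the thing itself.
- env.boxes_of(name, camera): "rect" ([left, top, right, bottom] in pixels, round what is visible of it).
- env.regions_of(name, camera): "region" (420x560 bool, what is visible of it) and "rect" ([left, top, right, bottom] in pixels, round what is visible of it).
- env.spot_point(name, camera): "centre" ([row, column] in pixels: a listed point, or the origin of a listed thing).
The state is a dict: "t": time; "qpos": joint angles; "dq": joint speeds; "joint_efforts": joint torques, N m; "tcp_pos": TCP position; "eef_rot": TCP orientation; "contact_force": force on the tool from outside, world axes, zero at the start; "moment": the same for the moment, N m; "grip_width": opening from 0.0 (shut) to 1.0 (fully open); "grasp_force": force on a finger pad.
Only numpy, scipy, OpenCV 4.12 (cv2) and the standard library are available. Lean on these libraries where they do the work, as an engineer would, in place of code of your own. Each camera call takes 0.05 s, during which the arm holds its last target. There are 200 camera calls.

TASK

Clip the small chocolate mould into the sloped filling stand: tuck one end under the lip of the sprung jaw at the stand's upper end (nearest the robot), push the jaw back, and lower the other end behind the fixed stop, so that the mould sits fully home, flat and square in its pocket with the jaw holding it. Let go of it, and leave the big mould and the other things on the table where they are.

Things in the scene. Friction and masses are not known exactly. Their poses are not given: they have to be found in the camera images.
- mould: Small white mould, 130 (its x) x 56 (its y) x 26 mm high, about 220 g, 4 x 2 dark round cavities on top (only drawn; the top is flat). Base flange 130 x 56 x 8 mm, on it a centred body 98 x 56 x 18 mm, so a flange 16 mm long, 8 mm thick sticks out at each end. Origin: centre of the underside, z up. A half turn about z makes no difference. Starts flat on the table.
- pocket: Pocket of the steel filling stand, sloped 30 degrees. Origin: centre of its floor, 72 mm above the table. x points up the slope, towards the robot; y across; z out of the floor, leaning away from it. Floor from x = -100 to 115 mm, 114 mm wide. Stop and jaw sit on a slide clamped somewhere up to 9 mm up or down the slope: stop's face x = -65 +- 9 mm, relaxed jaw's face 60 +- 9 mm.
- jaw_bed (a point): Point on the pocket floor (pocket x = 60 mm) under the relaxed jaw's face with the slide at the middle; it does not follow slide or jaw. The jaw is aluminium, 52 mm wide, sprung up the slope: 10 mm travel, about 5 N to start, 11 N at the end; the 130 mm mould needs at least 5 mm. A lip at its top overhangs its face by 6 mm, underside 11 mm, top 16 mm above the floor.
- guide (a point): A corner guide, at the centre of its top. Four guides, 9 mm high, 22 mm long, 8 mm thick, stand on the pocket floor centred at x = -52 and 48 mm, y = -33.5 and 33.5 mm: 59 mm between them, 1.5 mm play each side of the mould. This one: x = -52, y = 33.5. Stop and jaw come between them: the stop at the lower end is 9 mm high, 9 mm thick, 52 mm wide; its face is 125 mm from the relaxed jaw's face.
- big_mould: Bystander: a bigger white mould, 150 x 86 x 26 mm, with 3 x 2 large cavities; it does not fit. Origin: centre of the underside.
- scraper: Bystander: a flat spatula lying on the table between the stand and the mould. Origin: under its middle.
- jar: Bystander: a closed jar, 68 mm across, 100 mm high. Origin: centre of the underside.
- bowl: Bystander: a small steel bowl, 100 mm across, 50 mm high. Origin: centre of the underside.
- can: Bystander: a can, 66 mm across, 110 mm high. Origin: centre of the underside.
- thermometer: Bystander: a small black thermometer box, 50 x 30 x 18 mm. Origin: centre of the underside.
Things that resemble listed ones, but are neither listed nor needed, are in the scene too. Leave any red look-alike of the part that bears pocket alone.

How it is judged:
By the outcome, as a careful person would: the job done as asked, in the order asked, and still so for the second after the job is handed in, with the robot touching nothing.
It also fails if it takes over 48 s, if anything falls off the work surface, if the arm or the gripper's body presses on something with over 40 N, if the wrist force passes 120 N, or if a joint passes its speed limit or range.

## Working session

There is one attempt and no reset: what is moved stays moved. The work goes in short steps, Python scripts to look and compute and a shell command to move; the robot and the scene stay as the last step left them, time stands still between calls to the robot, and variables do not carry over. Pictures are saved under pics/ and viewed, at most 10 in all, crops included, and the job is handed in when it is done.

```bash
ls; mkdir -p pics
cat > h.py <<'E'
import numpy as np, cv2
from cell import env
def px2w(cam,dep,r,c,z=None):
    m=env.camera_model(cam); R=np.array(m["R"]);t=np.array(m["t"])
    ray=np.array([(c-m["cx"])/m["fx"],(r-m["cy"])/m["fy"],1.])
    C=-R.T@t; d=R.T@ray
    if z is not None: return C+d*(z-C[2])/d[2]
    return C+d*dep[int(r),int(c)]
def cloud(cam,dep):
    m=env.camera_model(cam); R=np.array(m["R"]);t=np.array(m["t"])
    r,c=np.mgrid[:420,:560]
    P=np.stack([(c-m["cx"])/m["fx"]*dep,(r-m["cy"])/m["fy"]*dep,dep],-1)
    return (P-t)@R
E
python3 - <<'E'
from h import *
ims=[]
for cam in ["top","side"]:
    im,d=env.capture(cam); cv2.imwrite(f"pics/{cam}0.png",im[...,::-1]); np.save(f"{cam}0.npy",d)
    for n in ["mould","pocket","big_mould"]:
        for b in env.boxes_of(n,cam)[:4]:print(cam,n,round(b["p"],2),np.round(b["rect"]))
    for n in ["mould","pocket","jaw_bed","guide"]:
        for b in env.spot_point(n,cam)[:6]:
            r,c=b["centre"];print(cam,"pt",n,round(b["p"],2),np.round([r,c]),np.round(px2w(cam,d,r,c),3))
print(env.state()["t"],env.hold_point_z,np.round(env.state()["eef_rot"],3))
E
```

```text
pics
top mould 0.92 [203. 163. 236. 213.]
top pocket 0.97 [320. 183. 390. 265.]
top pocket 0.9 [189. 269. 246. 363.]
top big_mould 0.96 [103. 143. 152. 202.]
top pt mould 0.89 [190. 216.] [0.59  0.167 0.023]
top pt pocket 0.64 [216. 351.] [ 0.52  -0.156  0.071]
top pt pocket 0.62 [306. 212.] [0.315 0.162 0.071]
top pt jaw_bed 0.89 [234. 352.] [ 0.475 -0.151  0.121]
top pt jaw_bed 0.7 [336. 214.] [0.257 0.15  0.122]
top pt guide 0.82 [282. 225.] [0.368 0.137 0.051]
top pt guide 0.64 [193. 361.] [ 0.577 -0.182  0.053]
top pt guide 0.51 [176. 128.] [0.622 0.38  0.034]
top pt guide 0.47 [236. 355.] [ 0.472 -0.157  0.119]
side mould 0.89 [245. 176. 286. 204.]
side pocket 0.73 [141. 208. 226. 242.]
side big_mould 0.68 [206. 142. 258. 169.]
side pt mould 0.79 [193. 268.] [0.59  0.141 0.021]
side pt pocket 0.86 [250. 320.] [ 0.482 -0.185  0.114]
side pt pocket 0.63 [220. 188.] [0.322 0.167 0.063]
side pt pocket 0.48 [222. 302.] [ 0.587 -0.014  0.01 ]
side pt jaw_bed 0.72 [229. 170.] [0.236 0.106 0.136]
side pt jaw_bed 0.59 [250. 311.] [ 0.451 -0.182  0.134]
side pt guide 0.73 [218. 209.] [0.393 0.174 0.02 ]
side pt guide 0.7 [247. 342.] [ 0.571 -0.183  0.055]
side pt guide 0.59 [253. 312.] [ 0.448 -0.19   0.134]
side pt guide 0.19 [283. 416.] [ 0.661 -0.372  0.003]
0.8 0.0187 [[-0.961  0.278  0.   ]
 [ 0.278  0.961 -0.   ]
 [-0.    -0.    -1.   ]]
```

View pics/top0.png

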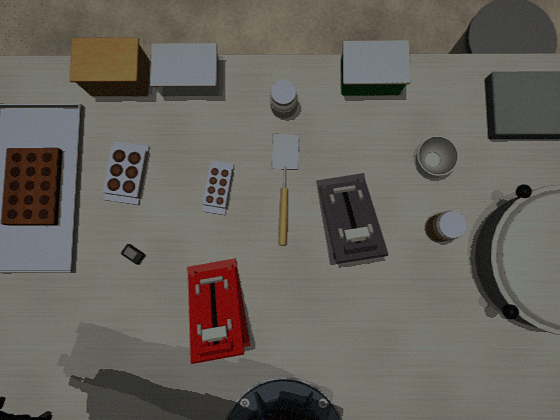

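View pics/side0.png

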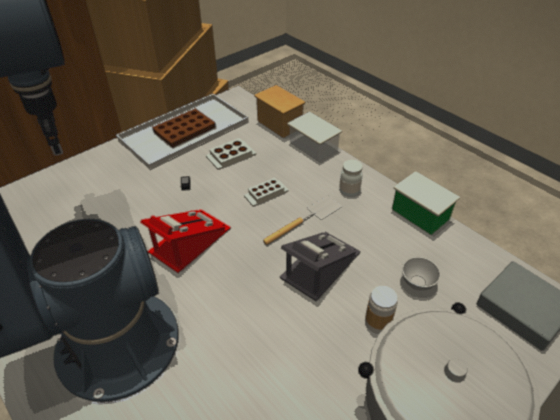

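Top view: small 4x2 mould is at (219,188), the big 3x2 one at (126,173). There are two stands: red at (215,310) and steel grey at (352,220). The grey one is the steel stand, because the red one is the look-alike. I'll measure both items and confirm in a crop.

```bash
cat > meas.py <<'E'
from h import *
im,d=env.capture("top"); P=cloud("top",d)
m=[r for r in env.regions_of("mould","top")][0]["region"]
q=P[m&(P[...,2]>.018)&(P[...,2]<.035)]
print("body top z",np.median(q[:,2]),len(q)); rc=cv2.minAreaRect((q[:,:2]*1000).astype(np.float32));print("body",rc)
M=P[m]; M=M[M[:,2]>.004]; print("whole",cv2.minAreaRect((M[:,:2]*1000).astype(np.float32)))
for r in env.regions_of("pocket","top"):
    l=r["rect"]
    if (l[0]+l[2])/2<300: continue
    S=r["region"]; p=P[S]; p=p[p[:,2]>.01]
    # plane ransac with slope 30
    rng=np.random.default_rng(0);best=None
    for _ in range(500):
        a=p[rng.choice(len(p),3)];n=np.cross(a[1]-a[0],a[2]-a[0]);L=np.linalg.norm(n)
        if L<1e-7: continue
        n/=L;n*=np.sign(n[2]);k=abs((p-a[0])@n)<.0015
        if best is None or k.sum()>best.sum():best=k
    c=p[best].mean(0);n=np.linalg.svd(p[best]-c)[2][2];n*=np.sign(n[2])
    print("plane n",n,"slope",np.degrees(np.arccos(n[2])),best.sum(),len(p))
    x=-np.array([n[0],n[1],0]);x/=np.linalg.norm(x);y=np.cross([0,0,1],x)
    yaw=np.arctan2(x[1],x[0]);print("yaw from normal",np.degrees(yaw))
    f=p[best];rc=cv2.minAreaRect(((f-c)@np.stack([np.cross(y,n),y]).T*1000).astype(np.float32));print("floor rect in plane axes",rc)
    np.savez("st.npz",p=p,n=n,c=c,f=f)
cv2.imwrite("pics/crop.png",cv2.resize(im[140:280,190:400],None,fx=3.5,fy=3.5,interpolation=2)[...,::-1])
E
python3 meas.py
```

```text
body top z 0.026164698742951856 931
body ((599.56005859375, 164.63540649414062), (57.4007568359375, 98.64481353759766), 80.6534652709961)
whole ((514.7927856445312, 119.23619079589844), (325.114990234375, 117.01956939697266), 28.243236541748047)
plane n [0.49746093 0.07813714 0.86396019] slope 30.23581607360639 1776 3933
yaw from normal -171.07337643651795
floor rect in plane axes ((-2.246124267578125, 0.5376091003417969), (217.0662841796875, 114.55965423583984), 0.0586988739669323)
```

View pics/crop.png

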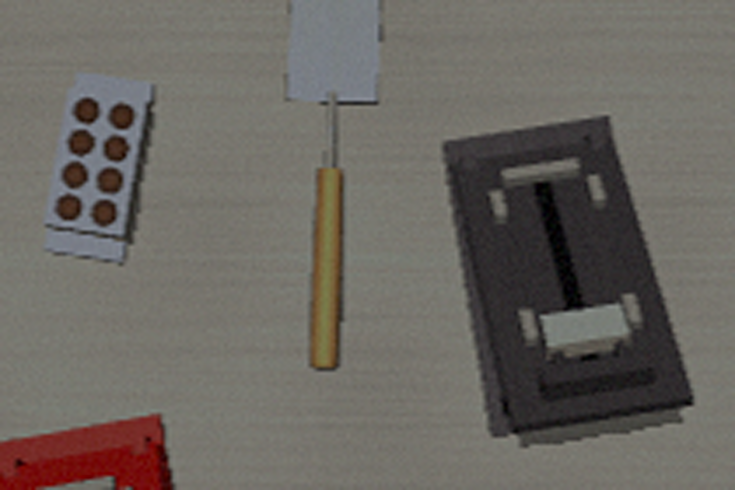

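Crop confirms it: the white 4x2 mould on the left, and the grey steel stand on the right with its white jaw at the lower (robot-side) end and the stop at the top. The mould measures 98.6x57.4 mm at z=26 mm and the stand slopes 30°, both matching. Next come the stand features and a go-to helper.

```bash
cat > go.py <<'E'
from h import *
from scipy.spatial.transform import Rotation as Ro
Z=np.load("pose.npz"); Rp,O=Z["Rp"],Z["O"]
F=np.diag([1.,-1,-1])
def pk(x,z,th,y=0,yaw=0):
    """tool pose for a TCP at pocket (x,y,z) mm, lower end raised by th deg"""
    # raise -x end: rotate about +y by +th
    return O+Rp@(np.array([x,y,z])/1000), Rp@Ro.from_euler("zy",[yaw,th],degrees=True).as_matrix()@F
def mould_tcp(ex,ez,th,gx=0,h=4,y=0,yaw=0):
    """TCP when the upper end's bottom edge (mould x=65,z=0) sits at pocket (ex,ez); gx,h TCP in mould frame"""
    c,s=np.cos(np.radians(th)),np.sin(np.radians(th)); dx,dz=gx-65,h
    return pk(ex+c*dx+s*dz, ez-s*dx+c*dz, th,y,yaw)
def delta(p,R):
    s=env.state(); R0=np.array(s["eef_rot"]); 
    print("t",round(s["t"],2),"shift mm",np.round(R0.T@(p-np.array(s["tcp_pos"]))*1000,1),"turn",np.round(Ro.from_matrix(R0.T@R).as_rotvec(),4),"F",np.round(s["contact_force"],1),"w",np.round(s["grip_width"],3),"g",np.round(s["grasp_force"],1))
def inpk():
    s=env.state(); q=Rp.T@(np.array(s["tcp_pos"])-O)*1000; A=Rp.T@np.array(s["eef_rot"])@F
    print("t",round(s["t"],2),"tcp pk",np.round(q,1),"yaw,tilt,roll",np.round(Ro.from_matrix(A).as_euler("ZYX",degrees=True),2),"Fpk",np.round(Rp.T@np.array(s["contact_force"]),1),"w",np.round(s["grip_width"],3),"g",np.round(s["grasp_force"],1))
E
python3 - <<'E'
import numpy as np
S=np.load("st.npz");p,n,c=S["p"],S["n"],S["c"]
a=np.radians(-171.07); y=np.array([-np.sin(a),np.cos(a),0]); 
y-=n*(n@y);y/=np.linalg.norm(y);x=np.cross(y,n)
O=c+((-2.246-7.5)*x+.54*y)/1000;print("O",O)
Rp=np.stack([x,y,n],1);np.savez("pose.npz",Rp=Rp,O=O)
q=(p-O)@Rp*1000
def st(k,nm):
    k=q[k]
    if len(k): print(nm,len(k),"x",np.round(np.percentile(k[:,0],[2,98]),1),"y",np.round(np.percentile(k[:,1],[2,98]),1),"z",np.round(np.median(k[:,2]),1))
hi=(q[:,2]>5)&(q[:,2]<12);
st(hi&(q[:,0]<-50)&(abs(q[:,1])<27),"stop")
st((q[:,2]>13)&(q[:,2]<20)&(abs(q[:,1])<30)&(q[:,0]>20),"jaw lip")
for sx in(-52,48):
  for sy in(-1,1): st(hi&(abs(q[:,0]-sx)<17)&(abs(q[:,1]-sy*34)<6.5),f"guide{sx},{sy*33.5}")
from go import *
Ru=np.array([[-.9867,.1625,0],[.1625,.9867,0],[0,0,-1.]]); 
Ru[:,0]/=np.linalg.norm(Ru[:,0]);Ru[:,1]/=np.linalg.norm(Ru[:,1])
delta(np.array([.5996,.1646,.08]),Ru)
E
```

```text
O [ 0.52208201 -0.15339453  0.07173769]
stop 87 x [-83.5 -68.8] y [-25.3  25.1] z 8.8
jaw lip 337 x [ 48.4 101.7] y [-27.8  26.5] z 16.6
guide-52,-33.5 29 x [-64.2 -40.5] y [-37.2 -29.8] z 9.0
guide-52,33.5 32 x [-62.4 -39.2] y [29.1 37.4] z 9.4
guide48,-33.5 31 x [37.5 59.5] y [-37.  -29.7] z 8.9
guide48,33.5 37 x [38.  59.1] y [29.7 37.5] z 8.8
t 0.95 shift mm [-530.2 -175.1  151.3] turn [-0.      0.     -0.1186] F [-0.4  0.1  0.1] w 0.999 g 0.0
```

```bash
python3 -m inch '[{"az":-0.119},{"tx":-34,"ty":-16,"tz":10},{"tx":-34,"ty":-16,"tz":10},{"tx":-34,"ty":-16,"tz":10},{"tx":-34,"ty":-16,"tz":10},{"tx":-34,"ty":-16,"tz":10},{"tx":-34,"ty":-16,"tz":10},{"tx":-34,"ty":-16,"tz":10}]' | tail -c 400
python3 -m inch '[{"tx":-34,"ty":-16,"tz":10},{"tx":-34,"ty":-16,"tz":10},{"tx":-34,"ty":-16,"tz":10},{"tx":-34,"ty":-16,"tz":10},{"tx":-34,"ty":-16,"tz":10},{"tx":-34,"ty":-16,"tz":10},{"tx":-34,"ty":-16,"tz":10},{}]' >/dev/null
cat > gm.py <<'E'
from go import *
a=np.radians(-9.35);Ru=np.array([[-np.cos(a),-np.sin(a),0],[-np.sin(a),np.cos(a),0],[0,0,-1.]])
delta(np.array([.5996,.1646,.004]),Ru)
E
python3 gm.py
```

```text
t 0.95 shift mm [-530.2 -175.1  227.3] turn [-0.      0.     -0.1187] F [-0.4  0.1  0.1] w 0.999 g 0.0invalid input at $[0]: expected keys ax, ay, az, tx, ty, tz, claw
invalid input at $[0]: expected keys ax, ay, az, tx, ty, tz, claw
```

```bash
python3 -m inch '[{"ax":0,"ay":0,"az":-0.119,"tx":0,"ty":0,"tz":0,"claw":1},{"ax":0,"ay":0,"az":0,"tx":-34,"ty":-16,"tz":10,"claw":1},{"ax":0,"ay":0,"az":0,"tx":-34,"ty":-16,"tz":10,"claw":1},{"ax":0,"ay":0,"az":0,"tx":-34,"ty":-16,"tz":10,"claw":1},{"ax":0,"ay":0,"az":0,"tx":-34,"ty":-16,"tz":10,"claw":1},{"ax":0,"ay":0,"az":0,"tx":-34,"ty":-16,"tz":10,"claw":1},{"ax":0,"ay":0,"az":0,"tx":-34,"ty":-16,"tz":10,"claw":1},{"ax":0,"ay":0,"az":0,"tx":-34,"ty":-16,"tz":10,"claw":1}]' | tail -c 500; python3 gm.py
python3 -m inch '[{"ax":0,"ay":0,"az":0,"tx":-34,"ty":-16,"tz":10,"claw":1},{"ax":0,"ay":0,"az":0,"tx":-34,"ty":-16,"tz":10,"claw":1},{"ax":0,"ay":0,"az":0,"tx":-34,"ty":-16,"tz":10,"claw":1},{"ax":0,"ay":0,"az":0,"tx":-34,"ty":-16,"tz":10,"claw":1},{"ax":0,"ay":0,"az":0,"tx":-34,"ty":-16,"tz":10,"claw":1},{"ax":0,"ay":0,"az":0,"tx":-34,"ty":-16,"tz":10,"claw":1},{"ax":0,"ay":0,"az":0,"tx":-34,"ty":-16,"tz":10,"claw":1},{"ax":0,"ay":0,"az":0,"tx":0,"ty":0,"tz":0,"claw":1}]' >/dev/null
python3 gm.py
```

```text
t: 1.62
tcp_pos: [0.357, 0.3298, 0.161]
eef_rot: [[-0.987, 0.162, 0.0], [0.162, 0.987, 0.0], [-0.0, 0.0, -1.0]]
contact_force: [0.4, 0.5, 0.1]
grip_width: 0.999
grasp_force: 0.0
t 1.62 shift mm [-266.1 -123.8  157. ] turn [0.0004 0.0003 0.0005] F [0.4 0.5 0.1] w 0.999 g 0.0
t 2.28 shift mm [-25.7  -9.2  84.9] turn [-0.0017 -0.0005 -0.0037] F [ 1.2 -0.3 -0.7] w 0.999 g 0.0
```

```bash
python3 -m inch '[{"ax":0,"ay":0,"az":-0.002,"tx":-25,"ty":-9,"tz":0,"claw":1},{"ax":0,"ay":0,"az":0,"tx":0,"ty":0,"tz":30,"claw":1},{"ax":0,"ay":0,"az":0,"tx":0,"ty":0,"tz":30,"claw":1},{"ax":0,"ay":0,"az":0,"tx":0,"ty":0,"tz":15,"claw":1},{"ax":0,"ay":0,"az":0,"tx":0,"ty":0,"tz":0,"claw":1},{"ax":0,"ay":0,"az":0,"tx":0,"ty":0,"tz":0,"claw":1}]' >/dev/null; python3 gm.py
```

```text
t 2.78 shift mm [-5.1 -3.7 12.1] turn [-0.0006 -0.0013  0.0024] F [0.6 0.4 0.8] w 0.996 g 0.0
```

```bash
python3 -m inch '[{"ax":0,"ay":0,"az":0,"tx":-5,"ty":-3.5,"tz":11.5,"claw":1},{"ax":0,"ay":0,"az":0,"tx":0,"ty":0,"tz":0,"claw":1},{"ax":0,"ay":0,"az":0,"tx":0,"ty":0,"tz":0,"claw":1}]' >/dev/null; python3 gm.py
python3 -m inch '[{"ax":0,"ay":0,"az":0,"tx":0,"ty":0,"tz":0,"claw":-1},{"ax":0,"ay":0,"az":0,"tx":0,"ty":0,"tz":0,"claw":-1},{"ax":0,"ay":0,"az":0,"tx":0,"ty":0,"tz":0,"claw":-1},{"ax":0,"ay":0,"az":0,"tx":0,"ty":0,"tz":0,"claw":-1},{"ax":0,"ay":0,"az":0,"tx":0,"ty":0,"tz":0,"claw":-1},{"ax":0,"ay":0,"az":0,"tx":0,"ty":0,"tz":0,"claw":-1},{"ax":0,"ay":0,"az":0,"tx":0,"ty":0,"tz":0,"claw":-1},{"ax":0,"ay":0,"az":0,"tx":0,"ty":0,"tz":0,"claw":-1}]' 80 >/dev/null; python3 gm.py
```

```text
t 3.03 shift mm [ 0.8 -0.3  1.2] turn [0.0002 0.0005 0.0021] F [-0.6 -0.5  0.7] w 1.001 g 0.0
t 3.7 shift mm [ 0.8 -0.6  1.8] turn [0.0005 0.0012 0.0025] F [-1.8 -0.6  8.6] w 0.631 g 85.5
```

```bash
python3 -m inch '[{"ax":0,"ay":0,"az":0,"tx":0,"ty":0,"tz":-20,"claw":-1},{"ax":0,"ay":0,"az":0,"tx":0,"ty":0,"tz":-35,"claw":-1},{"ax":0,"ay":0,"az":0,"tx":0,"ty":0,"tz":-35,"claw":-1},{"ax":0,"ay":0,"az":0,"tx":0,"ty":0,"tz":-35,"claw":-1},{"ax":0,"ay":0,"az":0,"tx":0,"ty":0,"tz":-20,"claw":-1},{"ax":0,"ay":0,"az":0,"tx":0,"ty":0,"tz":0,"claw":-1}]' >/dev/null
python3 - <<'E'
from go import *
inpk(); delta(*mould_tcp(40,60,12,gx=-.8,h=5.8))
E
```

```text
t 4.2 tcp pk [ -69.1 -302.7  136.8] yaw,tilt,roll [-20.84  28.96 -10.49] Fpk [-1.2 -0.  -1.2] w 0.633 g 85.0
t 4.2 shift mm [ -28.8 -309.1   25.8] turn [ 0.0523  0.3226 -0.3136] F [ 0.5  0.1 -1.7] w 0.633 g 85.0
```

```bash
python3 -m inch '[{"ax":0,"ay":0,"az":0,"tx":-3,"ty":-39,"tz":-1,"claw":-1},{"ax":0,"ay":0,"az":0,"tx":-4,"ty":-39,"tz":-1,"claw":-1},{"ax":0,"ay":0,"az":0,"tx":-4,"ty":-39,"tz":-1,"claw":-1},{"ax":0,"ay":0,"az":0,"tx":-4,"ty":-39,"tz":0,"claw":-1},{"ax":0,"ay":0,"az":0,"tx":-4,"ty":-39,"tz":0,"claw":-1},{"ax":0,"ay":0,"az":0,"tx":-4,"ty":-39,"tz":0,"claw":-1},{"ax":0,"ay":0,"az":0,"tx":-4,"ty":-39,"tz":0,"claw":-1},{"ax":0,"ay":0,"az":0,"tx":0,"ty":-36,"tz":0,"claw":-1}]' >/dev/null
python3 -m inch '[{"ax":0.013,"ay":0.08,"az":-0.078,"tx":0,"ty":0,"tz":0,"claw":-1},{"ax":0.013,"ay":0.08,"az":-0.078,"tx":0,"ty":0,"tz":0,"claw":-1},{"ax":0.013,"ay":0.08,"az":-0.078,"tx":0,"ty":0,"tz":0,"claw":-1},{"ax":0.013,"ay":0.08,"az":-0.078,"tx":0,"ty":0,"tz":0,"claw":-1},{"ax":0,"ay":0,"az":0,"tx":0,"ty":0,"tz":0,"claw":-1},{"ax":0,"ay":0,"az":0,"tx":0,"ty":0,"tz":0,"claw":-1}]' >/dev/null
cat > see.py <<'E'
# where the held mould is, in the pocket frame, from the top camera
from go import *
import sys
inpk()
im,d=env.capture("top");P=cloud("top",d);s=env.state()
R=np.array(s["eef_rot"]);T=np.array(s["tcp_pos"])
rg=env.regions_of("mould","top")
for r in rg[:3]:
    q=(P[r["region"]]-T)@R*1000
    k=(q[:,2]<-12)&(q[:,2]>-30)&(abs(q[:,0])<90)&(abs(q[:,1])<60); b=q[k]
    print(round(r["p"],2),np.round(r["rect"]),len(b))
    if len(b)>20:
        print("body top pts in tool: x",np.round(np.percentile(b[:,0],[2,98]),1),"y",np.round(np.percentile(b[:,1],[2,98]),1),"z",np.round(np.percentile(b[:,2],[10,50,90]),1))
if len(sys.argv)>1:
    cv2.imwrite(sys.argv[1],cv2.resize(np.vstack([im[150:280,280:420],env.capture("side")[0][180:310,250:390]]),None,fx=2.2,fy=2.2,interpolation=2)[...,::-1])
E
python3 see.py pics/a.png
python3 - <<'E'
from go import *
delta(*mould_tcp(40,60,12,gx=-.8,h=5.8))
E
```

```text
t 5.37 tcp pk [-9.3 -0.7 96.1] yaw,tilt,roll [-0.13 11.64 -0.05] Fpk [-1.1  0.4 -1.9] w 0.638 g 85.1
t 5.52 shift mm [-12.   -0.1  22.4] turn [-0.0008 -0.0018 -0.0039] F [-0.3  0.1 -1.1] w 0.632 g 85.1
```

View pics/a.png

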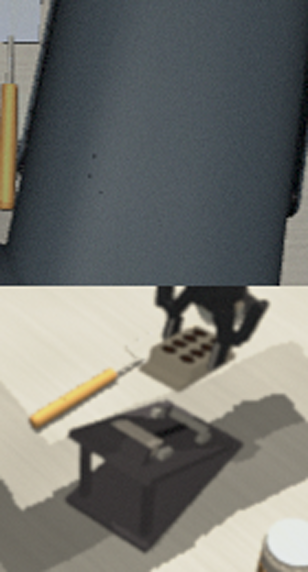

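Run:
```python
from go import *
im,d=env.capture("side");P=cloud("side",d)
s=env.state();R=np.array(s["eef_rot"]);T=np.array(s["tcp_pos"])
pc=lambda v:np.round(np.percentile(v,[2,10,50,90,98]),1)
q=(P-T)@R*1000
k=(abs(q[...,0])<75)&(abs(q[...,1])<45)&(q[...,2]>-40)&(q[...,2]<15)&(im.min(-1)>60)
top=k&(q[...,2]<-14);b=q[top];print("mould top in tool x",pc(b[:,0]),"y",pc(b[:,1]),"z",pc(b[:,2]),len(b))
w=(P-O)@Rp*1000
f=(abs(w[...,0])<110)&(abs(w[...,1])<55)&(abs(w[...,2])<4);b=w[f];A=np.c_[b[:,:2],np.ones(len(b))];print("floor z fit",np.linalg.lstsq(A,b[:,2],rcond=None)[0].round(4),len(b))
for sx in(-52,48):
  for sy in(-1,1):
    g=(w[...,2]>6)&(w[...,2]<13)&(abs(w[...,0]-sx)<17)&(abs(w[...,1]-sy*34)<9);b=w[g]
    if len(b)>5:print("guide",sx,sy,len(b),"x",pc(b[:,0]),"y",pc(b[:,1]))
g=(w[...,2]>13)&(w[...,2]<19)&(w[...,0]>35)&(w[...,0]<110)&(abs(w[...,1])<35);b=w[g];print("jaw",len(b),"x",pc(b[:,0]),"y",pc(b[:,1]),"z",pc(b[:,2]))
g=(w[...,2]>6)&(w[...,2]<13)&(w[...,0]<-50)&(w[...,0]>-95)&(abs(w[...,1])<28);b=w[g];print("stop",len(b),"x",pc(b[:,0]),"y",pc(b[:,1])) if len(b) else 0
```

```text
mould top in tool x [-42.7 -26.7  12.1  50.   52.5] y [-36.1 -29.9   0.8  25.7  36.6] z [-36.9 -27.1 -18.8 -16.5 -15. ] 320
floor z fit [-0.0038  0.0009 -0.7355] 820
guide -52 -1 11 x [-60.4 -57.9 -47.3 -38.8 -37.3] y [-31.6 -31.6 -29.7 -25.4 -25.2]
guide -52 1 14 x [-66.7 -63.9 -52.8 -42.1 -39.4] y [27.6 30.5 38.  41.3 41.9]
guide 48 1 17 x [38.2 42.1 54.4 62.2 64.5] y [29.8 30.  37.3 41.1 41.4]
jaw 175 x [ 49.1  54.8  76.2 103.1 104.7] y [-28.2 -20.7   5.2  27.2  31.2] z [13.4 13.9 15.2 18.3 18.8]
stop 34 x [-78.6 -76.9 -71.  -66.2 -56.5] y [-26.  -19.4   1.2  22.1  25.6]
```

Run:
```python
from go import *
inpk();delta(*mould_tcp(44,15,8,gx=-.8,h=5.8))
```

```text
t 5.57 tcp pk [-6.5 -0.1 99.1] yaw,tilt,roll [-2.200e-01  1.191e+01  1.000e-02] Fpk [ 0.1  0.4 -0.7] w 0.634 g 85.1
t 5.57 shift mm [ 0.8 -0.1 70.6] turn [-0.0008  0.0682 -0.0038] F [-0.3 -0.4 -0.5] w 0.634 g 85.1
```

```bash
python3 -m inch '[{"ax":-0.001,"ay":0.068,"az":-0.004,"tx":0,"ty":0,"tz":0,"claw":-1},{"ax":0,"ay":0,"az":0,"tx":-2,"ty":0,"tz":25,"claw":-1},{"ax":0,"ay":0,"az":0,"tx":-2,"ty":0,"tz":25,"claw":-1},{"ax":0,"ay":0,"az":0,"tx":0,"ty":0,"tz":20,"claw":-1},{"ax":0,"ay":0,"az":0,"tx":0,"ty":0,"tz":0,"claw":-1},{"ax":0,"ay":0,"az":0,"tx":0,"ty":0,"tz":0,"claw":-1},{"ax":0,"ay":0,"az":0,"tx":0,"ty":0,"tz":0,"claw":-1}]' >/dev/null
python3 - <<'E'
from go import *
inpk();delta(*mould_tcp(44,0.5,8,gx=-.8,h=5.8))
im,d=env.capture("wrist"); cv2.imwrite("pics/w.png",im[...,::-1])
cv2.imwrite("pics/s1.png",cv2.resize(env.capture("side")[0][200:300,260:380],None,fx=5,fy=5,interpolation=2)[...,::-1])
E
```

```text
t 6.15 tcp pk [-20.3  -0.   31.6] yaw,tilt,roll [0.06 8.01 0.03] Fpk [-1.2 -0.6 -1.1] w 0.636 g 85.0
t 6.15 shift mm [ 2.2 -0.  16.1] turn [-0.0003  0.0002  0.0011] F [ 0.4  0.6 -1.6] w 0.636 g 85.0
```

View pics/w.png

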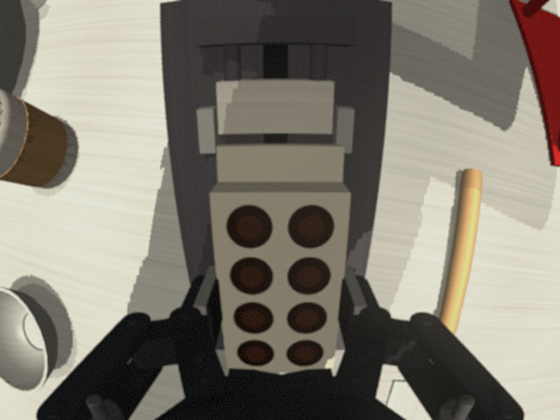

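View pics/s1.png

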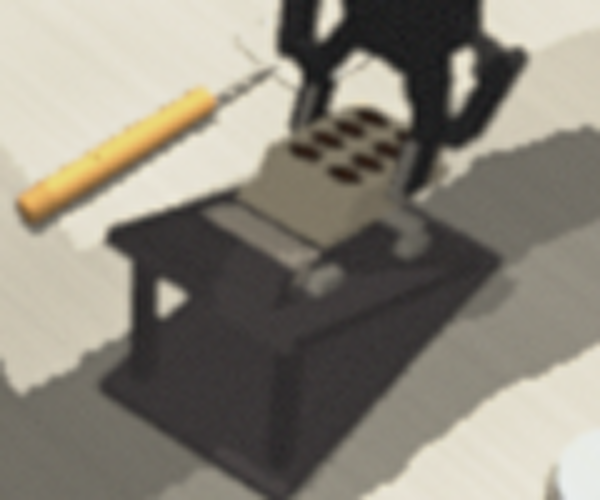

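Wrist view: the mould flange spans cols 217–344 at row 165, the jaw 217–334 at row 105, with the guides on both sides. That suggests a small lateral offset, so I'll measure it with the wrist depth.

```bash
cat > wr.py <<'E'
from go import *
def wcloud():
    s=env.state();im,d=env.capture("wrist");m=env.camera_model("wrist")
    r,c=np.mgrid[:420,:560];u=(c-m["cx"])/m["fx"];v=(r-m["cy"])/m["fy"];th=np.hypot(u,v);g=np.where(th>1e-6,np.tan(th)/np.maximum(th,1e-6),1)
    P=np.stack([u*g*d,v*g*d,d],-1);T=np.array(m["T_tool_cam"]);P=P@T[:3,:3].T+T[:3,3]
    R=np.array(s["eef_rot"]);W=P@R.T+np.array(s["tcp_pos"])
    return im,d,P*1000,(W-O)@Rp*1000
def st(n,q,k):
    b=q[k]; print(n,len(b),*(("xyz"[i],np.round(np.percentile(b[:,i],[1,50,99]),1)) for i in range(3))) if len(b)>5 else print(n,"none")
if __name__=="__main__":
    inpk()
    im,d,t,w=wcloud(); r,c=np.mgrid[:420,:560]
    ok=d>0
    pale=(im.min(-1)>85)
    st("flange(tool)",t,ok&(r>148)&(r<178)&(c>205)&(c<355)&(t[...,2]<8)&pale)
    st("body top(tool)",t,ok&(r>190)&(r<300)&(c>200)&(c<360)&(t[...,2]<-14))
    st("floor(pk)",w,ok&(abs(w[...,2])<5)&(w[...,0]>62)&(w[...,0]<110)&(abs(w[...,1])<60)&(im.max(-1)<100))
    st("jaw(pk)",w,ok&(w[...,2]>12)&(w[...,2]<22)&(w[...,0]>40)&(w[...,0]<80)&(r<143)&pale)
    hi=ok&(w[...,2]>6)&(w[...,2]<12)&pale
    for sy in(-1,1): st(f"guide{sy}",w,hi&(abs(w[...,0]-48)<17)&(abs(w[...,1]-sy*34)<8))
E
python3 wr.py
```

```text
t 6.25 tcp pk [-20.9  -0.   31.4] yaw,tilt,roll [0.08 8.01 0.04] Fpk [-1.   0.2 -1.6] w 0.641 g 85.0
flange(tool) 3655 ('x', array([52.4, 58.8, 65.1])) ('y', array([-27.6,  -0.1,  27.2])) ('z', array([-3.5, -2.1, -0.6]))
body top(tool) 15313 ('x', array([ 1.2, 27.2, 50.4])) ('y', array([-31.1,  -0.1,  30.8])) ('z', array([-32.6, -20.2, -18. ]))
floor(pk) 12963 ('x', array([ 62.6,  84.1, 109.7])) ('y', array([-53.4,   1.3,  58.3])) ('z', array([-2.5, -0.7,  2.1]))
jaw(pk) 6048 ('x', array([49.8, 61.8, 73.2])) ('y', array([-22.8,   2.5,  28. ])) ('z', array([14.1, 15.6, 17.1]))
guide-1 607 ('x', array([39.1, 50.7, 60.1])) ('y', array([-34.6, -31.2, -27.2])) ('z', array([6.9, 8.3, 9.7]))
guide1 725 ('x', array([38.6, 49.8, 60.3])) ('y', array([32.1, 36. , 40.1])) ('z', array([6.5, 8.4, 9.8]))
```

Run:
```python
import numpy as np
Z=np.load("pose.npz");Rp=Z["Rp"];np.savez("pose.npz",Rp=Rp,O=Z["O"]+Rp@np.array([1.2,2.5,-.7])/1000)
from go import *
inpk();delta(*mould_tcp(44,2,8,gx=-.8,h=5.8))
```

```text
t 6.3 tcp pk [-22.2  -2.6  31.8] yaw,tilt,roll [0.09 7.99 0.03] Fpk [-0.7  0.9 -0.9] w 0.635 g 85.0
t 6.3 shift mm [ 3.9 -2.6 14.5] turn [-0.0004 -0.0002  0.0015] F [ 0.2 -0.9 -1.1] w 0.635 g 85.0
```

```bash
python3 -m inch '[{"ax":0,"ay":0,"az":0.001,"tx":3.5,"ty":-2.5,"tz":0,"claw":-1},{"ax":0,"ay":0,"az":0,"tx":0,"ty":0,"tz":0,"claw":-1},{"ax":0,"ay":0,"az":0,"tx":0,"ty":0,"tz":7,"claw":-1},{"ax":0,"ay":0,"az":0,"tx":0,"ty":0,"tz":6,"claw":-1},{"ax":0,"ay":0,"az":0,"tx":0,"ty":0,"tz":0,"claw":-1},{"ax":0,"ay":0,"az":0,"tx":0,"ty":0,"tz":0,"claw":-1},{"ax":0,"ay":0,"az":0,"tx":0,"ty":0,"tz":0,"claw":-1}]' >/dev/null
python3 - <<'E'
from go import *
inpk();delta(*mould_tcp(44,.5,8,gx=-.8,h=5.8))
E
python3 wr.py
```

```text
t 6.88 tcp pk [-20.4  -0.4  16.6] yaw,tilt,roll [ 0.06  7.82 -0.02] Fpk [-1.  -1.2 -1.8] w 0.633 g 85.1
t 6.88 shift mm [ 0.2 -0.4  1.2] turn [ 0.0005 -0.0031  0.001 ] F [-0.3  1.2 -2.1] w 0.633 g 85.1
t 6.88 tcp pk [-20.4  -0.4  16.6] yaw,tilt,roll [ 0.06  7.82 -0.02] Fpk [-1.  -1.2 -1.8] w 0.633 g 85.1
flange(tool) 3916 ('x', array([52.4, 59.2, 65.1])) ('y', array([-32.3,  -0.1,  32. ])) ('z', array([-3.5, -2. , -0.2]))
body top(tool) 15302 ('x', array([ 1.2, 27.2, 50.4])) ('y', array([-31.1,  -0.1,  30.8])) ('z', array([-32.6, -20.2, -18. ]))
floor(pk) 15664 ('x', array([ 62.7,  83.8, 109.7])) ('y', array([-56. ,  -0.1,  55.8])) ('z', array([-1.7, -0. ,  1.9]))
jaw(pk) 7298 ('x', array([49.2, 61.1, 72.2])) ('y', array([-25.3,   0.2,  25.5])) ('z', array([14.7, 16.3, 17.8]))
guide-1 954 ('x', array([32.5, 46.7, 58.9])) ('y', array([-37.3, -32.6, -26.2])) ('z', array([ 7.7,  9.2, 11.5]))
guide1 1024 ('x', array([32.2, 46.8, 59.1])) ('y', array([26.1, 32.8, 37.4])) ('z', array([ 7.3,  9.2, 11.5]))
```

```bash
python3 -m inch '[{"ax":0,"ay":0,"az":0.001,"tx":0,"ty":-0.4,"tz":1.2,"claw":-1},{"ax":0,"ay":0,"az":0,"tx":0,"ty":0,"tz":0,"claw":-1},{"ax":0,"ay":0,"az":0,"tx":0,"ty":0,"tz":0,"claw":-1}]' >/dev/null; python3 -c "
from go import *
inpk()"
python3 -m inch '[{"ax":0,"ay":0,"az":0,"tx":0,"ty":0,"tz":0.8,"claw":-1},{"ax":0,"ay":0,"az":0,"tx":0,"ty":0,"tz":0,"claw":-1},{"ax":0,"ay":0,"az":0,"tx":0,"ty":0,"tz":0,"claw":-1}]' >/dev/null; python3 -c "
from go import *
inpk()"
```

```text
t 7.18 tcp pk [-20.6   0.1  15.5] yaw,tilt,roll [-0.    7.84 -0.02] Fpk [-1.1  0.1 -1.3] w 0.633 g 85.1
t 7.43 tcp pk [-20.8   0.1  14.9] yaw,tilt,roll [ 0.    7.85 -0.02] Fpk [-1.9 -1.  -0. ] w 0.633 g 85.3
```

```bash
python3 -m inch '[{"ax":0,"ay":0,"az":0,"tx":4,"ty":0,"tz":-0.6,"claw":-1},{"ax":0,"ay":0,"az":0,"tx":4,"ty":0,"tz":-0.5,"claw":-1},{"ax":0,"ay":0,"az":0,"tx":0,"ty":0,"tz":0,"claw":-1},{"ax":0,"ay":0,"az":0,"tx":0,"ty":0,"tz":0,"claw":-1}]' >/dev/null; python3 -c "
from go import *
inpk()"
python3 -m inch '[{"ax":0,"ay":0,"az":0,"tx":2,"ty":0,"tz":-0.3,"claw":-1},{"ax":0,"ay":0,"az":0,"tx":2,"ty":0,"tz":-0.2,"claw":-1},{"ax":0,"ay":0,"az":0,"tx":0,"ty":0,"tz":0,"claw":-1},{"ax":0,"ay":0,"az":0,"tx":0,"ty":0,"tz":0,"claw":-1}]' >/dev/null; python3 -c "
from go import *
inpk()"
```

```text
t 7.77 tcp pk [-12.2   0.1  14.8] yaw,tilt,roll [-0.01  7.84 -0.02] Fpk [-0.7  1.1 -0.1] w 0.637 g 85.2
t 8.1 tcp pk [-9.3  0.1 15.1] yaw,tilt,roll [-0.    7.94 -0.02] Fpk [-7.7  0.3 -0.2] w 0.633 g 85.3
```

```bash
python3 -m inch '[{"ax":0,"ay":0,"az":0,"tx":2,"ty":0,"tz":-0.3,"claw":-1},{"ax":0,"ay":0,"az":0,"tx":2,"ty":0,"tz":-0.3,"claw":-1},{"ax":0,"ay":0,"az":0,"tx":2,"ty":0,"tz":-0.2,"claw":-1},{"ax":0,"ay":0,"az":0,"tx":2,"ty":0,"tz":-0.2,"claw":-1},{"ax":0,"ay":0,"az":0,"tx":0,"ty":0,"tz":0,"claw":-1},{"ax":0,"ay":0,"az":0,"tx":0,"ty":0,"tz":0,"claw":-1}]' >/dev/null; python3 wr.py; python3 -c "
from go import *
im=env.capture('wrist')[0];cv2.imwrite('pics/w2.png',im[...,::-1])"
```

```text
t 8.6 tcp pk [-1.8  0.1 15.2] yaw,tilt,roll [-0.    8.01 -0.01] Fpk [-12.2   0.1   1.8] w 0.634 g 85.2
flange(tool) 4062 ('x', array([52.4, 59.8, 66.2])) ('y', array([-32.7,  -0.6,  32.2])) ('z', array([-11.4,  -8.8,   2.6]))
body top(tool) 15291 ('x', array([ 1.2, 27.2, 50.4])) ('y', array([-31.1,  -0.1,  30.7])) ('z', array([-32.5, -20.2, -18. ]))
floor(pk) 13945 ('x', array([ 62.7,  86.9, 109.7])) ('y', array([-55.9,  -0.2,  55.8])) ('z', array([-1.7, -0.1,  1.5]))
jaw(pk) 3728 ('x', array([68.1, 74.1, 79.9])) ('y', array([-25.4,   0.2,  25.4])) ('z', array([14.8, 16.3, 17.8]))
guide-1 746 ('x', array([37.7, 50.3, 59.2])) ('y', array([-37.3, -33.4, -26.2])) ('z', array([ 7.7,  9.1, 10.6]))
guide1 811 ('x', array([37.4, 51.1, 61.9])) ('y', array([26.2, 33.4, 37.4])) ('z', array([ 6.5,  9.1, 10.7]))
```

View pics/w2.png

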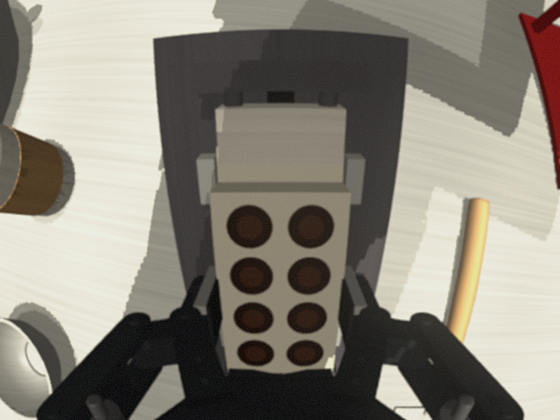

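The lip now overlaps the flange and the jaw is pushed back about 8 mm. Next I pivot the lower end down.

```bash
python3 -m inch '[{"ax":0,"ay":0.035,"az":0,"tx":-0.2,"ty":0,"tz":2.3,"claw":-1},{"ax":0,"ay":0,"az":0,"tx":0,"ty":0,"tz":0,"claw":-1},{"ax":0,"ay":0.035,"az":0,"tx":-0.2,"ty":0,"tz":2.3,"claw":-1},{"ax":0,"ay":0,"az":0,"tx":0,"ty":0,"tz":0,"claw":-1},{"ax":0,"ay":0.03,"az":0,"tx":-0.2,"ty":0,"tz":2,"claw":-1},{"ax":0,"ay":0,"az":0,"tx":0,"ty":0,"tz":0,"claw":-1},{"ax":0,"ay":0,"az":0,"tx":0,"ty":0,"tz":0,"claw":-1}]' >/dev/null; python3 -c "
from go import *
inpk();delta(*mould_tcp(62.6,.2,0,gx=-.8,h=5.8))"
```

```text
t 9.28 tcp pk [-3.1  0.   8.1] yaw,tilt,roll [ 0.01  2.2  -0.01] Fpk [-9.2 -0.4  3.8] w 0.635 g 86.0
t 9.28 shift mm [0.  0.  2.1] turn [0.0002 0.0383 0.0003] F [ 9.7  1.9 -1.4] w 0.635 g 86.0
```

```bash
python3 -m inch '[{"ax":0,"ay":0.02,"az":0,"tx":0,"ty":0,"tz":1.1,"claw":-1},{"ax":0,"ay":0,"az":0,"tx":0,"ty":0,"tz":0,"claw":-1},{"ax":0,"ay":0.018,"az":0,"tx":0,"ty":0,"tz":1.1,"claw":-1},{"ax":0,"ay":0,"az":0,"tx":0,"ty":0,"tz":0,"claw":-1},{"ax":0,"ay":0,"az":0,"tx":0,"ty":0,"tz":0,"claw":-1}]' >/dev/null; python3 -c "
from go import *
inpk()"
```

```text
t 9.7 tcp pk [-3.3  0.1  6.3] yaw,tilt,roll [-0.    0.09  0.  ] Fpk [-11.   -0.1   3.3] w 0.632 g 86.0
```

Down and flat with no side force. Now back off down the slope until it meets the stop.

```bash
python3 -m inch '[{"ax":0,"ay":0,"az":0,"tx":-1,"ty":0,"tz":0,"claw":-1},{"ax":0,"ay":0,"az":0,"tx":-1,"ty":0,"tz":0,"claw":-1},{"ax":0,"ay":0,"az":0,"tx":0,"ty":0,"tz":0,"claw":-1},{"ax":0,"ay":0,"az":0,"tx":0,"ty":0,"tz":0,"claw":-1}]' >/dev/null; python3 -c "
from go import *
inpk()"
python3 -m inch '[{"ax":0,"ay":0,"az":0,"tx":-1,"ty":0,"tz":0.5,"claw":-1},{"ax":0,"ay":0,"az":0,"tx":0,"ty":0,"tz":0,"claw":-1},{"ax":0,"ay":0,"az":0,"tx":0,"ty":0,"tz":0,"claw":-1}]' >/dev/null; python3 -c "
from go import *
inpk()"
```

```text
t 10.03 tcp pk [-4.8  0.1  6.3] yaw,tilt,roll [-0.    0.06 -0.  ] Fpk [-8.1 -0.8  2.6] w 0.632 g 86.2
t 10.28 tcp pk [-5.3  0.1  6.3] yaw,tilt,roll [-0.    0.06  0.  ] Fpk [-1.9 -0.9  9.6] w 0.634 g 86.8
```

```bash
python3 -m inch '[{"ax":0,"ay":0,"az":0,"tx":0,"ty":0,"tz":0,"claw":0.5},{"ax":0,"ay":0,"az":0,"tx":0,"ty":0,"tz":0,"claw":1},{"ax":0,"ay":0,"az":0,"tx":0,"ty":0,"tz":0,"claw":1},{"ax":0,"ay":0,"az":0,"tx":0,"ty":0,"tz":0,"claw":1},{"ax":0,"ay":0,"az":0,"tx":0,"ty":0,"tz":0,"claw":1},{"ax":0,"ay":0,"az":0,"tx":0,"ty":0,"tz":0,"claw":1}]' >/dev/null; python3 -c "
from go import *
inpk()"
python3 -m inch '[{"ax":0,"ay":0,"az":0,"tx":0,"ty":0,"tz":-15,"claw":1},{"ax":0,"ay":0,"az":0,"tx":0,"ty":0,"tz":-30,"claw":1},{"ax":0,"ay":0,"az":0,"tx":0,"ty":0,"tz":-40,"claw":1},{"ax":0,"ay":0,"az":0,"tx":0,"ty":0,"tz":-40,"claw":1},{"ax":0,"ay":0,"az":0,"tx":0,"ty":0,"tz":0,"claw":1},{"ax":0,"ay":0,"az":0,"tx":0,"ty":0,"tz":0,"claw":1},{"ax":0,"ay":0,"az":0,"tx":0,"ty":0,"tz":0,"claw":1}]' >/dev/null
python3 - <<'E'
from wr import *
inpk(); im,d,t,w=wcloud(); cv2.imwrite("pics/w3.png",im[...,::-1])
ok=(d>0)&(abs(w[...,0])<110)&(abs(w[...,1])<50); pale=im.min(-1)>70
b=ok&(w[...,2]>22)&(w[...,2]<31)&pale; st("body top",w,b)
q=w[b];A=np.c_[q[:,:2],np.ones(len(q))];s=np.linalg.lstsq(A,q[:,2],rcond=None)[0];print("tilt deg",np.degrees(s[:2]),"z",s[2]);print(cv2.minAreaRect(q[:,:2].astype(np.float32)))
fl=ok&(abs(w[...,2])<3)&(im.max(-1)<110);q=w[fl];s=np.linalg.lstsq(np.c_[q[:,:2],np.ones(len(q))],q[:,2],rcond=None)[0];print("floor tilt",np.degrees(s[:2]),s[2])
st("low flange",w,ok&(w[...,2]>5.5)&(w[...,2]<11)&(w[...,0]<-54)&(w[...,0]>-69)&(abs(w[...,1])<25)&pale)
st("stop",w,ok&(w[...,2]>5.5)&(w[...,2]<12)&(w[...,0]<-70)&(abs(w[...,1])<30)&pale)
st("jaw",w,ok&(w[...,2]>13)&(w[...,2]<20)&(w[...,0]>50)&(w[...,0]<90)&pale)
E
```

```text
t 10.78 tcp pk [-4.8  0.1  5.3] yaw,tilt,roll [ 0.   -0.08 -0.03] Fpk [ 0.1 -0.  -0.8] w 0.999 g 0.0
t 11.37 tcp pk [ -1.2  -1.9 104.1] yaw,tilt,roll [0.02 0.45 0.18] Fpk [ 0.3 -0.3 -0.8] w 1.002 g 0.0
body top 5626 ('x', array([-53.9,  -1. ,  43.4])) ('y', array([-27.3,   0.5,  27.7])) ('z', array([24.9, 26.8, 28.6]))
tilt deg [-0.81594317  0.05146934] z 26.80003313746404
((-5.594875335693359, 0.2912921905517578), (98.55964660644531, 56.23820114135742), 0.06684069335460663)
floor tilt [-0.27483967  0.06234748] 0.3632443984759089
low flange 171 ('x', array([-69. , -67.4, -65.9])) ('y', array([-24.7,   0.1,  24.4])) ('z', array([ 8.7,  9.8, 10.9]))
stop 538 ('x', array([-79.6, -74.7, -70.1])) ('y', array([-25.8,   0.2,  25.6])) ('z', array([ 8.2,  9.7, 11.1]))
jaw 2444 ('x', array([53.8, 65.3, 76.7])) ('y', array([-25.3,  -0.1,  25.7])) ('z', array([14.8, 16.4, 18. ]))
```

View pics/w3.png

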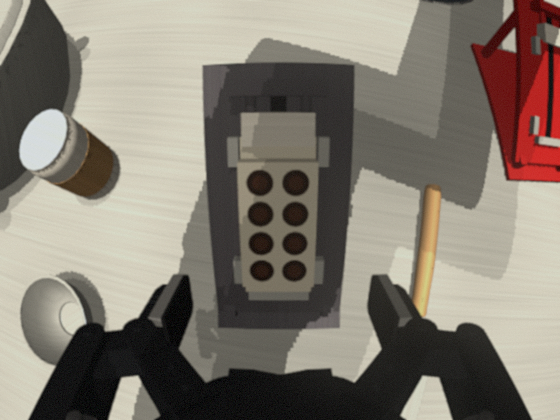

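The mould is seated against the stop (end x≈-70) with the jaw pushed ~5 mm. Flatness reads about 0.5°, so I'll check it from a better viewpoint.

```bash
python3 -m inch '[{"ax":0,"ay":0,"az":0,"tx":-35,"ty":0,"tz":-10,"claw":1},{"ax":0,"ay":0,"az":0,"tx":-35,"ty":0,"tz":-10,"claw":1},{"ax":0,"ay":0,"az":0,"tx":-35,"ty":0,"tz":-10,"claw":1},{"ax":0,"ay":0,"az":0,"tx":0,"ty":0,"tz":0,"claw":1},{"ax":0,"ay":0,"az":0,"tx":0,"ty":0,"tz":0,"claw":1},{"ax":0,"ay":0,"az":0,"tx":0,"ty":0,"tz":0,"claw":1}]' >/dev/null
cat > chk.py <<'E'
from wr import *
def fit(n,w,k):
    q=w[k]
    if len(q)<30: print(n,"few",len(q));return
    A=np.c_[q[:,:2],np.ones(len(q))];g=np.ones(len(q),bool)
    for _ in range(4):
        s=np.linalg.lstsq(A[g],q[g,2],rcond=None)[0];g=abs(q[:,2]-A@s)<1.2
    print(n,g.sum(),"tilt",np.degrees(s[:2]).round(2),"z0",s[2].round(2),"x",np.percentile(q[g,0],[1,99]).round(1),"y",np.percentile(q[g,1],[1,99]).round(1))
inpk()
def go(im,w,ok):
    b=np.isfinite(w).all(-1)&ok
    f=lambda a,lo,hi:b&(w[...,a]>lo)&(w[...,a]<hi)
    fit("floor",w,f(0,-98,112)&f(1,-55,55)&f(2,-3.5,3.5)&((abs(w[...,1])>40)|(w[...,0]>90)|(w[...,0]<-85)))
    fit("body",w,f(0,-58,48)&f(1,-27,27)&f(2,22,31))
    fit("low flange",w,f(0,-69,-56)&f(1,-24,24)&f(2,5,12))
    fit("stop",w,f(0,-78,-71.5)&f(1,-24,24)&f(2,5,12))
    fit("jaw",w,f(0,50,90)&f(1,-24,24)&f(2,12,20))
im,d,t,w=wcloud();go(im,w,d>0);cv2.imwrite("pics/w4.png",im[...,::-1])
for c in("top","side"):
    im,d=env.capture(c);print(c);go(im,(cloud(c,d)-O)@Rp*1000,d>0)
E
python3 chk.py
```

```text
t 11.92 tcp pk [-76.6 -14.1  90.9] yaw,tilt,roll [0.04 3.66 1.27] Fpk [ 0.4 -0.1  0.7] w 1.001 g 0.0
floor 10218 tilt [-0.26  0.06] z0 0.29 x [-97.2  77.6] y [-54.7  54.7]
body 12063 tilt [-0.79  0.1 ] z0 26.97 x [-53.3  42.6] y [-26.5  26.4]
low flange 675 tilt [0.27 0.06] z0 9.88 x [-68.9 -60.7] y [-23.6  23.4]
stop 517 tilt [-1.54  0.03] z0 7.55 x [-77.9 -71.5] y [-23.8  23.6]
jaw 1956 tilt [-0.42  0.03] z0 16.76 x [53.2 73.3] y [-23.6  23.7]
top
floor 34 tilt [ 1.07 -1.13] z0 -0.8 x [ 70.6 111. ] y [41.3 54.8]
body few 0
low flange few 0
stop few 0
jaw few 0
side
floor 280 tilt [-0.34  0.12] z0 -0.45 x [-95.3 111.4] y [-54.8  54.6]
body 222 tilt [-1.18  0.21] z0 25.99 x [-54.   45.3] y [-24.3  25.9]
low flange few 0
stop few 0
jaw 60 tilt [1.65 1.29] z0 13.56 x [53.1 79.5] y [-22.3  23.8]
```

The lower end sits about 1 mm high, held by friction. I'll press it home gently with the shut fingertips near the stop end.

```bash
python3 -m inch '[{"ax":0,"ay":0,"az":0,"tx":0,"ty":0,"tz":0,"claw":-1},{"ax":0,"ay":0,"az":0,"tx":0,"ty":0,"tz":0,"claw":-1},{"ax":0,"ay":0,"az":0,"tx":0,"ty":0,"tz":0,"claw":-1},{"ax":0,"ay":0,"az":0,"tx":0,"ty":0,"tz":0,"claw":-1},{"ax":0,"ay":0,"az":0,"tx":0,"ty":0,"tz":0,"claw":-1},{"ax":0,"ay":0,"az":0,"tx":0,"ty":0,"tz":0,"claw":-1}]' >/dev/null; python3 -c "
from go import *
inpk();delta(*pk(-44,60,3.6))"
```

```text
t 12.57 tcp pk [-77.6 -14.2  91.3] yaw,tilt,roll [0.05 3.78 1.31] Fpk [0.8 0.4 1. ] w 0.142 g 0.0
t 12.57 shift mm [ 35.6 -13.5  29.4] turn [-0.0228  0.0032  0.0008] F [-0.1 -0.4  1.2] w 0.142 g 0.0
```

```bash
python3 -m inch '[{"ax":-0.023,"ay":0,"az":0,"tx":18,"ty":-7,"tz":15,"claw":-1},{"ax":0,"ay":0,"az":0,"tx":18,"ty":-7,"tz":14,"claw":-1},{"ax":0,"ay":0,"az":0,"tx":0,"ty":0,"tz":0,"claw":-1},{"ax":0,"ay":0,"az":0,"tx":0,"ty":0,"tz":0,"claw":-1},{"ax":0,"ay":0,"az":0,"tx":0,"ty":0,"tz":0,"claw":-1}]' >/dev/null; python3 -c "
from go import *
inpk();delta(*pk(-44,32,2))"
```

```text
t 12.98 tcp pk [-57.   -3.9  73.6] yaw,tilt,roll [0.04 3.87 0.55] Fpk [0.6 0.3 0.4] w -0.0 g 0.0
t 12.98 shift mm [15.7 -3.5 40.6] turn [-0.0095  0.0326  0.0005] F [-0.3 -0.3  0.7] w -0.0 g 0.0
```

```bash
python3 -m inch '[{"ax":0,"ay":0,"az":0,"tx":12,"ty":0,"tz":15,"claw":-1},{"ax":0,"ay":0,"az":0,"tx":0,"ty":0,"tz":10,"claw":-1},{"ax":0,"ay":0,"az":0,"tx":0,"ty":0,"tz":0,"claw":-1},{"ax":0,"ay":0,"az":0,"tx":0,"ty":0,"tz":0,"claw":-1},{"ax":0,"ay":0,"az":0,"tx":0,"ty":0,"tz":0,"claw":-1}]' >/dev/null; python3 -c "
from go import *
inpk();delta(*pk(-44,32,0))"
```

```text
t 13.4 tcp pk [-47.7  -3.6  48.7] yaw,tilt,roll [0.06 3.87 0.56] Fpk [-0.5  0.1  0.2] w -0.0 g 0.0
t 13.4 shift mm [ 4.8 -3.5 16.5] turn [-0.0098  0.0676  0.0007] F [ 0.5 -0.  -0.1] w -0.0 g 0.0
```

Now it tracks exactly; level the tool and descend to 4 mm above the body, at y=0.

```bash
python3 -m inch '[{"ax":-0.01,"ay":0.067,"az":0,"tx":0,"ty":-3.5,"tz":0,"claw":-1},{"ax":0,"ay":0,"az":0,"tx":3.5,"ty":0,"tz":10,"claw":-1},{"ax":0,"ay":0,"az":0,"tx":0,"ty":0,"tz":7,"claw":-1},{"ax":0,"ay":0,"az":0,"tx":0,"ty":0,"tz":0,"claw":-1},{"ax":0,"ay":0,"az":0,"tx":0,"ty":0,"tz":0,"claw":-1},{"ax":0,"ay":0,"az":0,"tx":0,"ty":0,"tz":0,"claw":-1}]' >/dev/null; python3 -c "
from go import *
inpk()"
python3 -m inch '[{"ax":0,"ay":0,"az":0,"tx":0,"ty":0,"tz":2.5,"claw":-1},{"ax":0,"ay":0,"az":0,"tx":0,"ty":0,"tz":0,"claw":-1},{"ax":0,"ay":0,"az":0,"tx":0,"ty":0,"tz":0,"claw":-1}]' >/dev/null; python3 -c "
from go import *
inpk()"
```

```text
t 13.9 tcp pk [-44.   -0.7  31.9] yaw,tilt,roll [0.03 0.75 0.09] Fpk [-1.1 -0.8  0.9] w -0.002 g 0.0
t 14.15 tcp pk [-43.8  -0.7  28.7] yaw,tilt,roll [0.03 0.7  0.07] Fpk [-0.   0.2 -0.3] w 0.001 g 0.0
```

```bash
for i in 1; do python3 -m inch '[{"ax":0,"ay":0,"az":0,"tx":0,"ty":0,"tz":1.5,"claw":-1},{"ax":0,"ay":0,"az":0,"tx":0,"ty":0,"tz":0,"claw":-1},{"ax":0,"ay":0,"az":0,"tx":0,"ty":0,"tz":0,"claw":-1}]' >/dev/null; python3 -c "
from go import *
inpk()"; done
python3 -m inch '[{"ax":0,"ay":0,"az":0,"tx":0,"ty":0,"tz":1,"claw":-1},{"ax":0,"ay":0,"az":0,"tx":0,"ty":0,"tz":0,"claw":-1},{"ax":0,"ay":0,"az":0,"tx":0,"ty":0,"tz":0,"claw":-1}]' >/dev/null; python3 -c "
from go import *
inpk()"
```

```text
t 14.4 tcp pk [-44.   -0.6  27.1] yaw,tilt,roll [0.03 0.71 0.07] Fpk [-0.5 -0.6  4.1] w -0.003 g 2.0
t 14.65 tcp pk [-44.1  -0.6  26.7] yaw,tilt,roll [0.02 0.77 0.08] Fpk [ 0.3 -0.7 10.7] w 0.001 g 5.3
```

```bash
python3 -m inch '[{"ax":0,"ay":0,"az":0,"tx":0,"ty":0,"tz":0.7,"claw":-1},{"ax":0,"ay":0,"az":0,"tx":0,"ty":0,"tz":0,"claw":-1},{"ax":0,"ay":0,"az":0,"tx":0,"ty":0,"tz":0,"claw":-1}]' >/dev/null; python3 -c "
from go import *
inpk()"
python3 -m inch '[{"ax":0,"ay":0,"az":0,"tx":0,"ty":0,"tz":0.7,"claw":-1},{"ax":0,"ay":0,"az":0,"tx":0,"ty":0,"tz":0,"claw":-1},{"ax":0,"ay":0,"az":0,"tx":0,"ty":0,"tz":0,"claw":-1}]' >/dev/null; python3 -c "
from go import *
inpk()"
```

```text
t 14.9 tcp pk [-44.1  -0.6  26.6] yaw,tilt,roll [0.02 0.83 0.1 ] Fpk [ 2.  -0.5 17. ] w -0.004 g 8.7
t 15.15 tcp pk [-44.1  -0.6  26.6] yaw,tilt,roll [0.02 0.89 0.12] Fpk [ 2.9 -1.9 23.5] w -0.002 g 12.1
```

```bash
python3 -m inch '[{"ax":0,"ay":0,"az":0,"tx":0,"ty":0,"tz":-12,"claw":-1},{"ax":0,"ay":0,"az":0,"tx":0,"ty":0,"tz":-25,"claw":-1},{"ax":0,"ay":0,"az":0,"tx":0,"ty":0,"tz":-25,"claw":-1},{"ax":0,"ay":0,"az":0,"tx":0,"ty":0,"tz":0,"claw":-1},{"ax":0,"ay":0,"az":0,"tx":0,"ty":0,"tz":0,"claw":-1},{"ax":0,"ay":0,"az":0,"tx":0,"ty":0,"tz":0,"claw":-1}]' >/dev/null; python3 chk.py
```

```text
t 15.65 tcp pk [-43.   -1.   79.4] yaw,tilt,roll [0.04 0.71 0.08] Fpk [ 0.2 -1.  -0.1] w -0.001 g 0.0
floor 11951 tilt [-0.28  0.07] z0 0.34 x [-95.6 111.3] y [-54.6  54.7]
body 12278 tilt [-0.21  0.12] z0 26.49 x [-53.6  42.3] y [-26.5  26.4]
low flange 396 tilt [-0.74 -0.08] z0 7.89 x [-68.9 -63.8] y [-23.5  23.4]
stop 271 tilt [0.4 0.1] z0 10.29 x [-77.9 -71.5] y [-23.8  23.6]
jaw 2754 tilt [-0.27  0.06] z0 16.62 x [53.2 89.4] y [-23.4  23.9]
top
floor few 0
body few 0
low flange few 0
stop few 0
jaw few 0
side
floor 260 tilt [-0.31 -0.28] z0 -0.19 x [-95.8 111.1] y [-54.4  54.6]
body 227 tilt [-0.28  0.33] z0 25.55 x [-54.2  44.1] y [-25.7  26.5]
low flange few 0
stop few 0
jaw 62 tilt [ 2.34 -0.31] z0 12.73 x [52.3 88.1] y [-22.4  22.9]
```

The body top is now parallel to the floor (-0.21° against -0.28°) and 26.1 mm above it. The stop end is home and the jaw is pushed ~5 mm, so I'm handing it in.

```bash
python3 -c "
from cell import env
print(env.finish_job())"
```

```text
the job is handed in; nothing more can be done
None
```

The small mould is clipped into the grey steel stand, flat and square against the stop with the sprung jaw holding it, and it was released and handed in at about 16 s; I touched nothing else on the table.

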